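# Take the intake filter out of the pantry dehumidifier for rinsing

## Task

The dehumidifier's filter is due for rinsing: press the hood catch and let the hood spring up by itself without touching it, and turn the swing tab right aside off the filter. Then take the filter out by its pull rib, front edge first and forward, since its rear tongues sit under a fixed lip, and lay it gently and flat in the steel tray, rib upwards. Leave the hood standing open, the tab aside, and the things around where they are.

Things in the scene. Friction and masses are not known exactly. Their poses are not given: they have to be found in the camera images.
- dehumidifier: White box-shaped dehumidifier, fixed on the worktop, 316 mm deep (x), 250 wide (y), upper deck at z = 125 mm. Origin under it, z up; front face (display, water tank) at x = -178 mm, back at +138. On its centre line y = 0, front to back: catch pad x = -152, hood -105 to +95 (196 wide, 53 above the deck), and under the hood swing tab (pivot -80) and filter (centre +10).
- hood (a joint): Angle of the louvred hood: 0 closed, 1.8 rad fully open. Hinged along y at its rear (dehumidifier x = +103 mm, 2 mm above the deck), front edge rising. When the catch lets go, a spring opens it in about 1.5 s and holds it open, standing up behind the filter and leaning back; nothing of it is then above the deck in front of x = +95 mm.
- catch_pad (a point): Centre of the top of the hood catch's press pad: black, ribbed, 34 mm (x) by 70 mm (y), 16 mm above the deck, 47 mm in front of the hood's front wall. It slides straight down: after about 5 mm (2.6 N) it draws its hook off the hood; end stop at 9 mm (3.5 N). It springs back when let go.
- tab (a joint): Angle of the swing tab about the vertical, anticlockwise from above positive. At 0 its nose points to the dehumidifier's +x, 12 mm over the filter's front edge. Turns either way to 1.65 rad with light friction (0.05 N m) and stays where it is left; beyond 1.15 rad either way it is clear of the filter.
- tab_fin (a point): Top of the steel tab's upright fin, on the pivot axis, 40 mm above the deck; x along the tab to its nose, z up. Fin 10 mm thick, 31 high, 34 long (13 behind the pivot, 21 in front). Its flat plate, 31 to 36 mm below this point, is 18 wide and reaches 42 mm ahead of the pivot, 11 behind. The catch's hook (20 mm above the deck) stands 28 mm from the pivot on the front side.
- filter_pull (a point): Middle of the upright pull rib on top of the filter, half-way up the rib, 18 mm above the deck while in its frame; x towards the tongued rear edge, z up out of the face. Rib 10 mm thick (x), 60 long (y), 32 high. The filter's face is 16 mm below this point, its underside 30 mm below. In the frame its axes agree with the dehumidifier's.
- filter_middle (a point): Centre of the loose filter panel itself (black frame, pale pleats, 110 to 225 g), 23 mm below filter_pull, same axes: 120 mm (x) by 150 mm (y) by 14 mm thick. Two tongues, 4 mm thick and flush with the underside, stick out 11 mm from its rear edge (to x = +71 mm). It lies in a pocket 12 mm deep with about 2 mm of play all round.
- lip (a point): Middle of the lower front edge of the fixed lip along the rear of the filter's pocket, 5 mm below the deck (lip top 4 mm above it); axes as the dehumidifier's. It covers the tongues by 7 mm with 3 mm of play in height: the filter comes out when its front edge is raised 20 mm (0.16 rad about the tongue tips), then drawn 12 mm to the dehumidifier's -x, then up.
- tray: Loose shallow steel tray, 180 mm (x) by 200 mm (y), walls 22 mm high (rolled rim to 25), 3 mm thick, floor 3 mm thick; origin: centre of its underside. It stands on one side of the dehumidifier, the gold bowl on the other. With its axes parallel to the tray's the filter lies flat on the floor with about 20 mm to spare all round.
- gold_bowl: Bystander: gold glass bowl, 120 mm wide, 72 mm high; origin under its centre.
- jigger: Bystander: double-cone brass jigger, 47 mm wide, 101 mm high, on a slate coaster; origin under its centre.
- wine_glass_0: Bystander: the nearer of two stemmed wine glasses, 91 mm wide, 245 mm high; origin under its foot.
There are look-alikes about, which are no part of the job. Leave any turquoise look-alike of the part that bears filter_pull alone.

How it is judged:
By the outcome, as a careful person would: the job done as asked, in the order asked, and still so for the second after the job is handed in, with the robot touching nothing.
It also fails if it takes over 64 s, if anything falls off the work surface, if the arm or the gripper's body presses on something with over 40 N, if the wrist force passes 120 N, or if a joint passes its speed limit or range.

## Robot

A 6-joint arm with a two-finger parallel gripper is mounted at the origin on a cart in front of the work surface, level with it; the furniture and walls round the work are solid. World frame = base frame: x ahead of the robot, y to its left, z up, the work surface at z = 0. Lengths are in mm, angles in rad, forces in N, time in s.
With the tool pointing down it reaches from about 350 to 850 mm from the base axis. Payload 8.1 kg.
Tool frame: the origin (TCP) lies on the centre line of the jaws, within the pads' length; the fingertips stand 8 mm ahead of it and the grasp point (between the pads) lies 11 mm behind it (tcp_to_tips is the distance from the TCP to the fingertips, in mm); z points along the fingers, y is the line along which they close (so a half turn about z gives the same grasp; the last joint's range is limited). The gripper opens to 93 mm and grips with 3 to 60 N. Pads are 15 mm wide; open, the fingers measure 128 mm over their backs; the gripper's body (75 mm by 188 mm) begins 65 mm behind the grasp point.
Start: joints at [1.251, 0.13, 1.488, -0, 1.523, -0.085], TCP at [139.567, 583.546, 194.735] pointing down, gripper open.
Joint ranges: [-2.96, 2.96], [-0.89, 2.26], [0.02, 2.5], [-1.34, 4.48], [0, 2.73], [-2.66, 2.66]. Speed limits (rad/s): [2.39, 2.39, 2.79, 3.14, 3.14, 3.14].

## Interface

Orientations are given as a unit quaternion [w, x, y, z].
In Python, from plant import observe, capture, camera_info, sign_off, recognise, masks_of, tcp_to_tips gives the robot as it stands.
- The arm moves only by the tool jog_arm, never from a script. Its argument "moves" is a list of rows, each a list of 2 entries, a list of its own where there are three numbers: the shift along the tool's x, y, z as a fraction of full scale, then the turn, a rotation vector about the tool's x, y, z as a fraction of full scale. In form: [[[x, y, z], [rx, ry, rz]], ...]. A call has exactly 10 rows; each row is the pose to reach, as a shift and turn from the pose commanded when the call began, along the tool's axes at that moment; what a row does not reach only later rows make up. Full scale, the value 1, is 0.1 m for a shift and pi/2 rad for a turn. A row lasts 1/8 s, in which the tool goes at most 62.5 mm and 10.7 degrees, less where a joint would pass 70% of its speed; a pose out of reach is approached as far as the arm can. A call with a number of a shift or a turn outside -1 to 1 is refused whole. A call with a gripper value outside its range is refused whole. "gripper" is the opening, from -1 (shut) to 1 (fully open), set as the call begins (left out, the last holds). The fingers move at their own pace and stop on an object; "newtons" is the grip in N (left out, the last holds). Time passes only in rows, so rows that repeat a pose let the fingers close, or fill a call up. It gives the time, the measured TCP pose, the force, the opening and the grip force at its end, in the units of the state.
- observe(): the state, without advancing time (a new reading comes with each control period).
- capture(name): name is "side" or "top" or "wrist"; returns the picture (400x640x3 uint8, red, green, blue); there is no depth.
- camera_info(name): a dict with "fovy" (degrees; the focal length in pixels is half the picture's height over the tangent of half this angle, whatever the lens; pixels are square), "cx", "cy" (the principal point, pixels), "position" and "rotation" of the camera in the world; the wrist camera has in their place "T_tool_cam" (4x4, takes a point from camera to tool coordinates, whose origin is the TCP and whose axes are the flange's). Camera axes: x right, y down, z forward; pixel columns grow to the right and rows downward; lengths in mm; the calibration is good to about 2 mm. A picture is of the moment at which its call begins: read the wrist's pose just before it. camera_info takes no time and is no camera call.
- sign_off(): hands the job in; it is judged then, once.
Trained networks look in the newest picture that a camera, given by its name, has taken for a name from the list of things; names that differ only in an ending like _2 or _b are one class to them, and where a whole thing is asked for, a point or a joint stands for the part that bears it (a point fixed in the world has none). Each returns a list of dicts, best first, with "p" (0 to 1); they miss things now and then, are a little off and sometimes report something else, mostly with a low value. They report only what shows in the picture. A call takes as long as a camera call. They do not tell look-alikes from the thing itself.
- recognise(camera, thing): "location" ([column, row] in pixels, amid what is visible of it).
- masks_of(camera, thing): "region" (400x640 bool, what is visible of it) and "location" ([column, row] in pixels, amid what is visible of it).
The state is a dict: "clock": time; "joint_pos": joint angles; "joint_velocities": joint speeds; "joint_efforts": joint torques, N m; "tcp_pos": TCP position; "eef_rot": TCP orientation; "contact_force": force on the tool from outside, world axes, zero at the start; "wrist_torque": the same for the moment, N m; "grip_width": finger opening in mm; "grip_force": force on a finger pad.
Only numpy, scipy, OpenCV 4.12 (cv2) and the standard library are available. Lean on these libraries where they do the work, as an engineer would, in place of code of your own. Each camera call takes 0.05 s, during which the arm holds its last target. There are 200 camera calls.

## Working session

There is one attempt and no reset: what is moved stays moved. The work goes in short steps, Python scripts to look and compute and a tool call to move; the robot and the scene stay as the last step left them, time stands still between calls to the robot, and variables do not carry over. Pictures are saved under pics/ and viewed, at most 10 in all, crops included, and the job is handed in when it is done.

Besides the shell and the picture viewer there is one more tool, called after ">>>" as name(argument=value, ...), one argument or row to a line, values as JSON. jog_arm: Moves the arm, as the interface text tells. Shift numbers are shares of 0.1 m and turn numbers shares of pi/2 rad, none past 1 either way. Its arguments: {"type":"object","properties":{"moves":{"type":"array"},"gripper":{"type":"number"},"newtons":{"type":"number"}},"required":["moves"]}

```bash
ls; mkdir -p pics; cat > h.py <<'E'
import numpy as np,cv2
from plant import *
from scipy.spatial.transform import Rotation as R
def K(n):
    c=camera_info(n); f=200/np.tan(np.radians(c['fovy'])/2); return c,f
def campose(n,obs=None):
    c,f=K(n)
    if n=='wrist':
        o=obs or observe(); T=np.eye(4); q=o['eef_rot']; T[:3,:3]=R.from_quat([q[1],q[2],q[3],q[0]]).as_matrix(); T[:3,3]=o['tcp_pos']
        T=T@np.array(c['T_tool_cam'])
        return T[:3,3],T[:3,:3],f,c['cx'],c['cy']
    return np.array(c['position']),np.array(c['rotation']),f,c['cx'],c['cy']
def at_z(n,px,z,obs=None):
    p,r,f,cx,cy=campose(n,obs); d=r@np.array([(px[0]-cx)/f,(px[1]-cy)/f,1]); return p+d*(z-p[2])/d[2]
def proj(n,P,obs=None):
    p,r,f,cx,cy=campose(n,obs); q=(np.atleast_2d(P)-p)@r; return np.c_[cx+f*q[:,0]/q[:,2],cy+f*q[:,1]/q[:,2]]
def save(img,fn): cv2.imwrite(fn,cv2.cvtColor(img,cv2.COLOR_RGB2BGR))
E
python3 - <<'E'
from h import *
o=observe();print(o)
ims={n:capture(n) for n in('side','top','wrist')}
for n in ims:save(ims[n],f'pics/{n}0.png');print(n,camera_info(n))
for n in('top','side'):
  for t in ('dehumidifier','catch_pad','hood','tray','gold_bowl','jigger','wine_glass_0','tab_fin','filter_pull'):
    print(n,t,[(np.round(d['location']).tolist(),round(d['p'],2)) for d in recognise(n,t)][:4])
E
```

```text
pics
{'clock': 0.0, 'joint_pos': array([ 1.25061275e+00,  1.31128862e-01,  1.48928944e+00,  4.72316354e-05,
        1.52301745e+00, -8.53750915e-02]), 'joint_velocities': array([ 1.93669665e-03, -2.13784230e-04,  7.48491486e-04, -6.11169199e-04,
        1.54554234e-03,  4.80389695e-05]), 'joint_efforts': array([-8.24915478e-04, -5.59835923e+01, -4.91763854e+01,  7.69017823e-02,
        3.45958758e-02, -1.41671530e-04]), 'tcp_pos': array([139.34252524, 582.95505639, 193.70122418]), 'eef_rot': array([-2.08696733e-04,  1.17135807e-01,  9.93115478e-01, -8.97912569e-04]), 'contact_force': array([-0.74130105, -0.05055491, -0.30494369]), 'wrist_torque': array([-0.03847773, -0.01086628, -0.06326025]), 'grip_force': 0.0, 'grip_width': 93.33204921838924}
side {'fovy': 47.644445993200335, 'cx': 314.03969714726577, 'cy': 196.83688315061892, 'position': array([ -48.77936165, -908.41109032,  966.99649865]), 'rotation': array([-0.41052979,  0.87419281, -0.23691518,  0.10546759])}
top {'fovy': 50.73666355774371, 'cx': 316.3844720241634, 'cy': 203.40940145522356, 'position': array([ 318.09437153,  -3
[... 636 characters left out ...]
320.0, 156.0], 0.82), ([325.0, 205.0], 0.44)]
top tray [([215.0, 204.0], 0.71)]
top gold_bowl [([421.0, 206.0], 0.92), ([325.0, 204.0], 0.64)]
top jigger [([227.0, 136.0], 0.79)]
top wine_glass_0 [([446.0, 127.0], 0.67)]
top tab_fin []
top filter_pull [([212.0, 276.0], 0.9), ([313.0, 170.0], 0.62)]
side dehumidifier [([345.0, 198.0], 0.67)]
side catch_pad [([312.0, 198.0], 0.71)]
side hood [([349.0, 174.0], 0.6)]
side tray [([271.0, 164.0], 0.96), ([353.0, 167.0], 0.16)]
side gold_bowl [([376.0, 285.0], 0.66)]
side jigger [([326.0, 138.0], 0.54)]
side wine_glass_0 [([472.0, 232.0], 0.61), ([313.0, 197.0], 0.16)]
side tab_fin []
side filter_pull [([354.0, 170.0], 0.76), ([199.0, 185.0], 0.7)]
```

```bash
sed -i "s/return np.array(c\['position'\]),np.array(c\['rotation'\])/q=c['rotation']; return np.array(c['position']),R.from_quat([q[1],q[2],q[3],q[0]]).as_matrix()/" h.py
python3 - <<'E'
from h import *
a=cv2.imread('pics/top0.png')[70:320,140:500]; cv2.imwrite('pics/top0c.png',cv2.resize(a,None,fx=2.2,fy=2.2,interpolation=cv2.INTER_CUBIC))
capture('top')
for t,z in(('dehumidifier',125),('catch_pad',141),('hood',178),('tray',25)):
  m=masks_of('top',t)[0]
  r=m['region'].astype(np.uint8)
  c=max(cv2.findContours(r,0,2)[0],key=cv2.contourArea)
  pts=np.array([at_z('top',p,z)[:2] for p in c[:,0]],np.float32)
  rc=cv2.minAreaRect(pts); print(t,m['location'],rc,np.round(cv2.boxPoints(rc)).tolist())
for t,px,z in(('pad',(323,204),141),('bowl',(421,206),60),('jig',(227,136),90),('glass',(446,127),200),('look',(212,276),20)): print(t,at_z('top',px,z).round())
print(at_z('side',(312,198),141),at_z('side',(376,285),60))
E
```

```text
dehumidifier [321.7, 162.4] ((571.5670776367188, -24.179214477539062), (330.9443359375, 255.13108825683594), 5.304625034332275) [[395.0, 88.0], [419.0, -166.0], [748.0, -136.0], [725.0, 118.0]]
catch_pad [449.5, 125.8] ((683.5654296875, -407.29315185546875), (91.80778503417969, 157.66644287109375), 37.02984619140625) [[599.0, -372.0], [694.0, -498.0], [768.0, -443.0], [673.0, -317.0]]
hood [319.7, 156.3] ((587.6520385742188, -22.48724365234375), (207.92117309570312, 195.7520751953125), 5.244051456451416) [[475.0, 65.0], [493.0, -129.0], [700.0, -110.0], [682.0, 84.0]]Traceback (most recent call last):
  File "<stdin>", line 5, in <module>
IndexError: list index out of range
```

View pics/top0c.png

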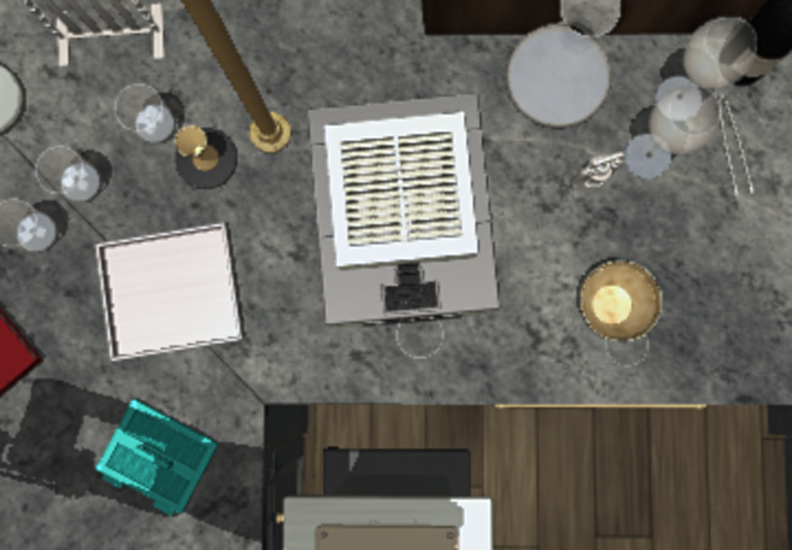

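View pics/side0.png

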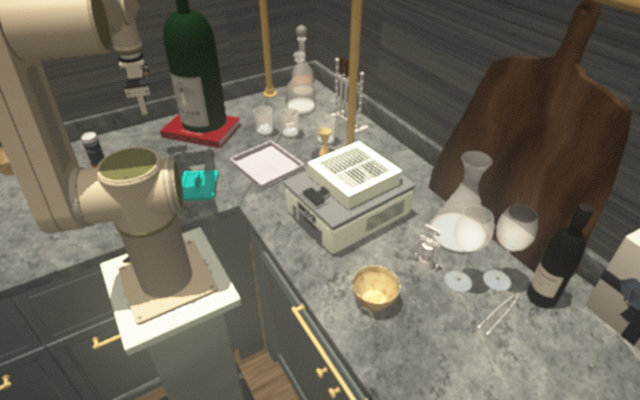

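```bash
python3 - <<'E'
from h import *
f=lambda x,y:(140+x/2.2,70+y/2.2)
for n,z,L in(('hood',178,[(338,267),(478,252),(463,112),(325,127)]),('deck',125,[(328,323),(498,307),(477,95),(308,110)]),('pad',141,[(385,285),(438,281),(440,306),(387,311)]),('tray',25,[(97,245),(225,225),(243,340),(112,357)]),('pole',10,[(270,130)]),('bowl',72,[(620,300)]),('jig',100,[(190,140)]),('glass',245,[(727,50),(690,70)])):
  P=np.array([at_z('top',f(*p),z)[:2] for p in L]);print(n,P.round().tolist(),P.mean(0).round(1))
  if len(P)==4:
    d=P[2]-P[1]+P[3]-P[0]; e=P[0]-P[1]+P[3]-P[2]
    print(np.degrees(np.arctan2(d[1],d[0])),np.degrees(np.arctan2(-e[0],e[1])),np.linalg.norm(d)/2,np.linalg.norm(e)/2)
print(at_z('side',(313,194),141))
E
```

```text
hood [[481.0, 63.0], [502.0, -130.0], [699.0, -110.0], [679.0, 83.0]] [590.3 -23.7]
5.677614200241118 6.088127212164959 198.50184750789032 193.96617891929085
deck [[407.0, 81.0], [430.0, -162.0], [741.0, -134.0], [719.0, 113.0]] [574.5 -25.5]
5.483866353963911 5.152303418079411 312.4770904627764 245.52165732345154
pad [[460.0, -1.0], [466.0, -76.0], [430.0, -79.0], [423.0, -4.0]] [445.  -39.8]
-175.54420924825172 4.873552126883848 36.273702182623126 75.05752979650556
tray [[536.0, 452.0], [567.0, 252.0], [388.0, 220.0], [362.0, 423.0]] [463.  336.7]
-170.27158624039797 8.150478163265504 179.21168787245497 203.07024238463848
pole [[722.0, 186.0]] [722.1 186.2]
bowl [[445.0, -346.0]] [ 445.4 -346.3]
jig [[682.0, 291.0]] [682.1 291.5]
glass [[761.0, -456.0], [734.0, -406.0]] [ 747.9 -430.9]
[443.53630103 -34.95250003 141.        ]
```

>>> jog_arm(
  moves=[
    [[-0.1,-0.1,0],[0,0,0]],
    [[-0.2,-0.2,0],[0,0,0]],
    [[-0.3,-0.3,0],[0,0,0]],
    [[-0.4,-0.4,0],[0,0,0]],
    [[-0.5,-0.5,0],[0,0,0]],
    [[-0.6,-0.6,0],[0,0,0]],
    [[-0.7,-0.7,0],[0,0,0]],
    [[-0.8,-0.8,0],[0,0,0]],
    [[-0.9,-0.9,0],[0,0,0]],
    [[-1,-1,0],[0,0,0]],
  ],
  gripper=-1,
)

```text
clock: 2.55
tcp_pos: [214.0, 462.2, 194.8]
eef_rot: [0.0, 0.117, 0.993, 0.0]
contact_force: [0.2, -0.6, -0.3]
grip_width: 1.3
grip_force: 0.0
```

>>> jog_arm(
  moves=[
    [[-0.1,-0.1,0],[0,0,0]],
    [[-0.2,-0.2,0],[0,0,0]],
    [[-0.3,-0.3,0],[0,0,0]],
    [[-0.4,-0.4,0],[0,0,0]],
    [[-0.5,-0.5,0],[0,0,0]],
    [[-0.6,-0.6,0],[0,0,0]],
    [[-0.7,-0.7,0],[0,0,0]],
    [[-0.8,-0.8,0],[0,0,0]],
    [[-0.9,-0.9,0],[0,0,0]],
    [[-1,-1,0],[0,0,0]],
  ],
)

```text
clock: 3.8
tcp_pos: [288.0, 341.7, 194.8]
eef_rot: [0.0, 0.117, 0.993, 0.0]
contact_force: [0.2, -1.0, -0.7]
grip_width: 0.8
grip_force: 0.0
```

>>> jog_arm(
  moves=[
    [[-0.1,-0.1,0],[0,0,0]],
    [[-0.2,-0.2,0],[0,0,0]],
    [[-0.3,-0.3,0],[0,0,0]],
    [[-0.4,-0.4,0],[0,0,0]],
    [[-0.5,-0.5,0],[0,0,0]],
    [[-0.6,-0.6,0],[0,0,0]],
    [[-0.7,-0.7,0],[0,0,0]],
    [[-0.8,-0.8,0],[0,0,0]],
    [[-0.9,-0.9,0],[0,0,0]],
    [[-1,-1,0],[0,0,0]],
  ],
)

```text
clock: 5.05
tcp_pos: [362.1, 221.2, 194.8]
eef_rot: [0.0, 0.117, 0.993, 0.0]
contact_force: [0.1, -0.6, 0.9]
grip_width: 0.5
grip_force: 0.0
```

>>> jog_arm(
  moves=[
    [[-0.1,-0.1,0],[0,0,-0.021]],
    [[-0.2,-0.2,0],[0,0,-0.042]],
    [[-0.3,-0.3,0],[0,0,-0.063]],
    [[-0.4,-0.4,0],[0,0,-0.084]],
    [[-0.5,-0.5,0],[0,0,-0.105]],
    [[-0.6,-0.6,0],[0,0,-0.126]],
    [[-0.7,-0.7,0],[0,0,-0.147]],
    [[-0.8,-0.8,0],[0,0,-0.168]],
    [[-0.9,-0.9,0],[0,0,-0.189]],
    [[-0.9,-1,0],[0,0,-0.211]],
  ],
)

```text
clock: 6.3
tcp_pos: [426.3, 102.8, 194.6]
eef_rot: [-0.0, -0.049, 0.999, -0.0]
contact_force: [-0.3, -0.5, -0.8]
grip_width: 0.7
grip_force: 0.0
```

>>> jog_arm(
  moves=[
    [[0,-0.1,0],[0,0,0]],
    [[0,-0.2,0],[0,0,0]],
    [[0,-0.3,0],[0,0,0]],
    [[0,-0.4,0],[0,0,0]],
    [[0,-0.5,0],[0,0,0]],
    [[0,-0.6,0],[0,0,0]],
    [[0,-0.7,0],[0,0,0]],
    [[0,-0.8,0],[0,0,0]],
    [[0,-0.9,0],[0,0,0]],
    [[0,-1,0],[0,0,0]],
  ],
)

```text
clock: 7.55
tcp_pos: [435.5, 3.6, 194.7]
eef_rot: [0.0, -0.048, 0.999, -0.0]
contact_force: [-0.3, -0.4, -0.1]
grip_width: 0.8
grip_force: 0.0
```

```bash
python3 - <<'E'
from h import *
o=observe();im=capture('wrist');save(im,'pics/w1.png')
print(o['tcp_pos'],o['eef_rot'])
for m in masks_of('wrist','catch_pad')[:2]:
  c=max(cv2.findContours(m['region'].astype(np.uint8),0,2)[0],key=cv2.contourArea)
  pts=np.array([at_z('wrist',p,141,o)[:2] for p in c[:,0]],np.float32)
  print(m['p'],m['location'],at_z('wrist',m['location'],141,o),cv2.minAreaRect(pts))
D=lambda x,y:np.array([595.3,-24])+R.from_euler('z',5.5,degrees=True).as_matrix()[:2,:2]@[x,y]
P=[[*D(x,y),z] for x,y,z in[(-169,35,141),(-169,-35,141),(-135,-35,141),(-135,35,141),(-105,98,178),(-105,-98,178)]]
print(proj('wrist',P,o).round())
E
```

```text
[435.52129982   3.58364865 194.74117799] [ 9.27359432e-06 -4.83078162e-02  9.98832496e-01 -8.96388469e-06]
0.59 [272.4, 211.2] [445.59741    -35.08977029 141.        ] ((445.9765319824219, -36.913917541503906), (35.75078582763672, 69.0380859375), 5.45596981048584)
[[314. 187.]
 [220. 187.]
 [224. 229.]
 [314. 229.]
 [403. 290.]
 [123. 290.]]
```

View pics/w1.png

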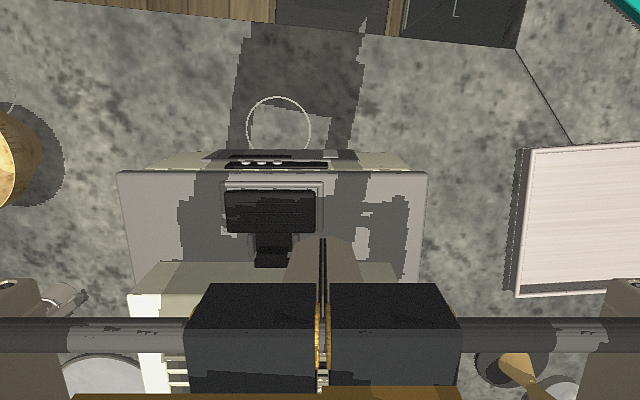

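>>> jog_arm(
  moves=[
    [[0,-0.15,0],[0,0,0]],
    [[0,-0.3,0],[0,0,0]],
    [[0,-0.41,0.1],[0,0,0]],
    [[0,-0.41,0.25],[0,0,0]],
    [[0,-0.41,0.38],[0,0,0]],
    [[0,-0.41,0.44],[0,0,0]],
    [[0,-0.41,0.48],[0,0,0]],
    [[0,-0.41,0.51],[0,0,0]],
    [[0,-0.41,0.53],[0,0,0]],
    [[0,-0.41,0.53],[0,0,0]],
  ],
)

```text
clock: 8.9
tcp_pos: [439.5, -36.5, 141.9]
eef_rot: [0.0, -0.048, 0.999, -0.0]
contact_force: [-0.8, 0.8, -0.0]
grip_width: 0.6
grip_force: 0.0
```

```bash
python3 - <<'E'
from h import *
im=capture('side');save(im[60:260,200:500],'pics/s1.png')
o=observe();print(o['tcp_pos'],o['contact_force'])
E
```

```text
[439.56102037 -36.56165593 141.95642437] [ 0.01378717 -0.7821533   0.00216121]
```

View pics/s1.png

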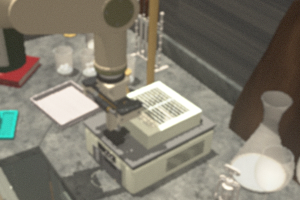

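>>> jog_arm(
  moves=[
    [[0,0,0.01],[0,0,0]],
    [[0,0,0.015],[0,0,0]],
    [[0,0,0.02],[0,0,0]],
    [[0,0,0.02],[0,0,0]],
    [[0,0,0.025],[0,0,0]],
    [[0,0,0.025],[0,0,0]],
    [[0,0,0.03],[0,0,0]],
    [[0,0,0.03],[0,0,0]],
    [[0,0,0.03],[0,0,0]],
    [[0,0,0.03],[0,0,0]],
  ],
)

```text
clock: 10.2
tcp_pos: [439.4, -36.6, 138.8]
eef_rot: [0.0, -0.048, 0.999, -0.0]
contact_force: [0.1, -0.1, 0.1]
grip_width: 0.6
grip_force: 0.0
```

```bash
python3 - <<'E'
from h import *
print(tcp_to_tips() if callable(tcp_to_tips) else tcp_to_tips)
im=capture('side');save(cv2.resize(im[120:240,260:440],None,fx=4,fy=4),'pics/s2.png')
o=observe();print(o['tcp_pos'],o['contact_force'],o['wrist_torque'])
E
```

```text
8.0
[439.43477723 -36.54783999 138.74985039] [-0.4334262   0.11323266  0.66615334] [ 0.00491573  0.02565203 -0.03891333]
```

View pics/s2.png

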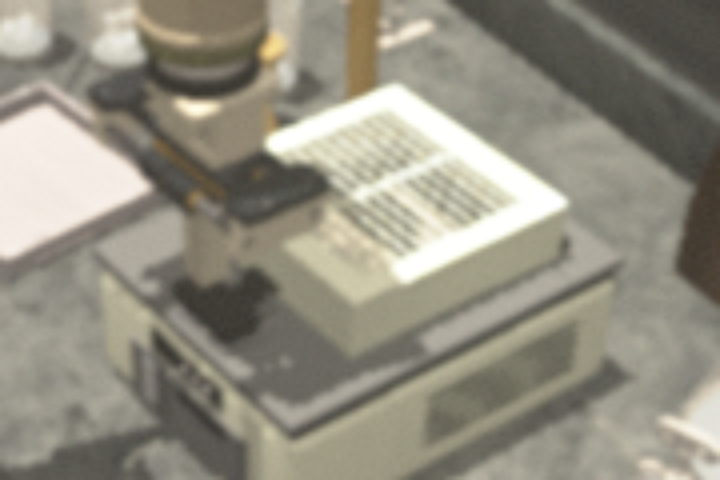

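>>> jog_arm(
  moves=[
    [[0,0,0.01],[0,0,0]],
    [[0,0,0.01],[0,0,0]],
    [[0,0,0.02],[0,0,0]],
    [[0,0,0.02],[0,0,0]],
    [[0,0,0.03],[0,0,0]],
    [[0,0,0.03],[0,0,0]],
    [[0,0,0.03],[0,0,0]],
    [[0,0,0.03],[0,0,0]],
    [[0,0,0.03],[0,0,0]],
    [[0,0,0.03],[0,0,0]],
  ],
)

```text
clock: 11.5
tcp_pos: [439.4, -36.6, 135.7]
eef_rot: [0.0, -0.048, 0.999, -0.0]
contact_force: [0.4, -0.2, 0.5]
grip_width: 0.4
grip_force: 0.0
```

```bash
python3 - <<'E'
from h import *
o=observe();print(o['tcp_pos'],o['contact_force'],o['wrist_torque'])
im=capture('side');a=cv2.imread('pics/s2.png');b=cv2.cvtColor(cv2.resize(im[120:240,260:440],None,fx=4,fy=4),cv2.COLOR_RGB2BGR)
d=cv2.absdiff(a,b).max(2);print((d>40).sum(), np.argwhere(d>40).mean(0) if (d>40).any() else 0)
o=observe();print(o['contact_force'])
E
```

```text
[439.42243051 -36.56318079 135.74703745] [ 0.38511163 -0.21372601  0.48241191] [0.04375124 0.00286104 0.00102128]
1233 [134.98459043 238.07948094]
[-0.02739069 -1.17485443  0.62661971]
```

```bash
python3 - <<'E'
from h import *
o=observe();im=capture('wrist')
print(proj('wrist',[o['tcp_pos'],o['tcp_pos']-[0,0,8]],o))
a=im[130:400,160:480].copy()
save(cv2.resize(a,None,fx=2.2,fy=2.2,interpolation=cv2.INTER_CUBIC),'pics/w2.png')
E
```

```text
[[324.40427114 231.56125239]
 [324.33489322 226.49772933]]
```

View pics/w2.png

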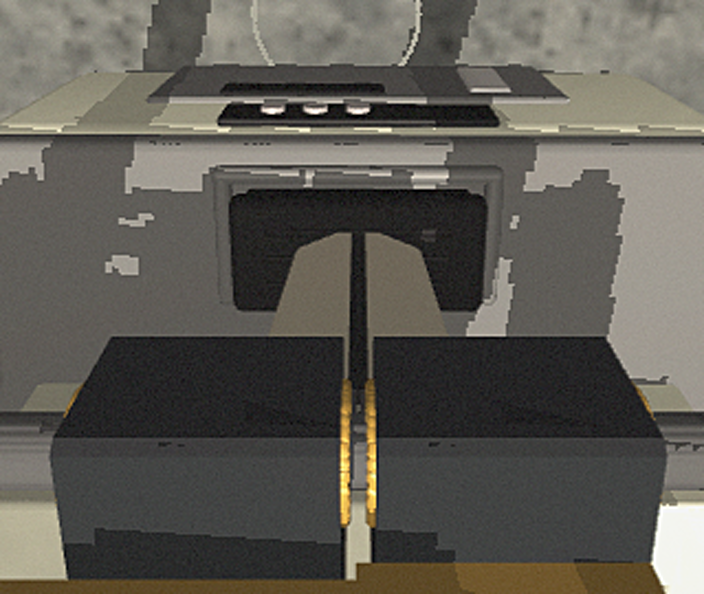

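>>> jog_arm(
  moves=[
    [[0,0,0.01],[0,0,0]],
    [[0,0,0.02],[0,0,0]],
    [[0,0,0.03],[0,0,0]],
    [[0,0,0.04],[0,0,0]],
    [[0,0,0.05],[0,0,0]],
    [[0,0,0.06],[0,0,0]],
    [[0,0,0.07],[0,0,0]],
    [[0,0,0.08],[0,0,0]],
    [[0,0,0.08],[0,0,0]],
    [[0,0,0.08],[0,0,0]],
  ],
)

```text
clock: 12.85
tcp_pos: [439.4, -36.5, 127.8]
eef_rot: [0.0, -0.048, 0.999, 0.0]
contact_force: [-0.3, 1.0, 0.0]
grip_width: 0.1
grip_force: 0.0
```

```bash
python3 - <<'E'
from h import *
o=observe();print(o['tcp_pos'],o['contact_force'])
im=capture('wrist')
a=im[130:400,160:480].copy()
save(cv2.resize(a,None,fx=2.2,fy=2.2,interpolation=cv2.INTER_CUBIC),'pics/w3.png')
b=cv2.cvtColor(cv2.imread('pics/w3.png'),cv2.COLOR_BGR2GRAY)
g=b[:,280].astype(int);print([ (i,int(g[i])) for i in range(160,340,6)])
E
```

```text
[439.43511674 -36.54614942 127.76462017] [-0.32939444  0.95446577  0.04811912]
[(160, 152), (166, 159), (172, 177), (178, 70), (184, 103), (190, 89), (196, 103), (202, 21), (208, 21), (214, 35), (220, 34), (226, 35), (232, 28), (238, 36), (244, 35), (250, 34), (256, 31), (262, 37), (268, 32), (274, 36), (280, 36), (286, 36), (292, 28), (298, 58), (304, 112), (310, 106), (316, 106), (322, 104), (328, 104), (334, 122)]
```

```bash
python3 - <<'E'
from h import *
o=observe();im=capture('side')
t=o['tcp_pos'];q=proj('side',[t,t-[0,0,8],t+[0,0,12],[446,-37,141]]);print(q)
s=5;x0,y0=270,150
a=cv2.resize(im[y0:y0+80,x0:x0+90],None,fx=s,fy=s,interpolation=cv2.INTER_CUBIC)
for p,c in zip(q,[(255,0,0),(0,255,0),(0,0,255),(255,255,0)]): cv2.circle(a,tuple(int(v) for v in (p-[x0,y0]+.5)*s),3,c,-1)
w=cv2.resize(cv2.cvtColor(cv2.imread('pics/w3.png'),cv2.COLOR_BGR2RGB)[100:450,150:550],(344,300))
h=np.zeros((400,794,3),np.uint8);h[:400,:450]=a;h[:300,450:]=w
save(h,'pics/c1.png')
E
```

```text
[[312.09904579 198.30710336]
 [312.13464301 200.42513495]
 [312.04512251 195.0986733 ]
 [314.10114851 194.11079349]]
```

View pics/c1.png

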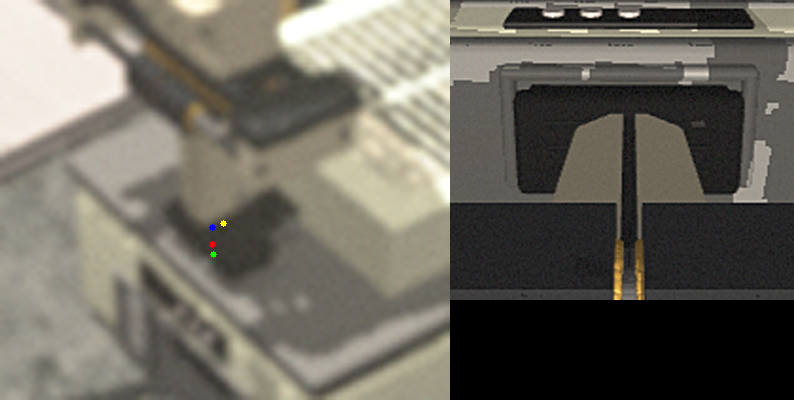

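>>> jog_arm(
  moves=[
    [[0,0,0.01],[0,0,0]],
    [[0,0,0.02],[0,0,0]],
    [[0,0,0.03],[0,0,0]],
    [[0,0,0.04],[0,0,0]],
    [[0,0,0.05],[0,0,0]],
    [[0,0,0.06],[0,0,0]],
    [[0,0,0.07],[0,0,0]],
    [[0,0,0.08],[0,0,0]],
    [[0,0,0.08],[0,0,0]],
    [[0,0,0.08],[0,0,0]],
  ],
)

```text
clock: 14.2
tcp_pos: [439.4, -36.5, 119.8]
eef_rot: [0.0, -0.048, 0.999, -0.0]
contact_force: [0.4, -0.0, -0.2]
grip_width: 0.7
grip_force: 0.0
```

>>> jog_arm(
  moves=[
    [[0,0,0.01],[0,0,0]],
    [[0,0,0.02],[0,0,0]],
    [[0,0,0.03],[0,0,0]],
    [[0,0,0.04],[0,0,0]],
    [[0,0,0.05],[0,0,0]],
    [[0,0,0.06],[0,0,0]],
    [[0,0,0.07],[0,0,0]],
    [[0,0,0.08],[0,0,0]],
    [[0,0,0.08],[0,0,0]],
    [[0,0,0.08],[0,0,0]],
  ],
)

```text
clock: 15.45
tcp_pos: [439.5, -36.6, 111.8]
eef_rot: [0.0, -0.048, 0.999, -0.0]
contact_force: [-1.4, 0.9, 2.4]
grip_width: 0.7
grip_force: 1.2
```

```bash
python3 - <<'E'
from h import *
F=[]
for i in range(3):
  im=capture('side'); F.append(observe()['contact_force'])
print(np.mean(F,0),observe()['joint_efforts'],observe()['tcp_pos'])
b=cv2.cvtColor(im,cv2.COLOR_RGB2GRAY)
print(masks_of('side','filter_pull')[:1] and [ (d['p'],d['location']) for d in recognise('side','filter_pull')],[ (d['p'],d['location']) for d in recognise('side','hood')])
E
```

```text
[-0.64686209  0.27606836  1.89414384] [-4.45561437e-02 -3.33746016e+01 -4.68913472e+01 -2.75363174e-02
 -3.34960157e-01  2.12790724e-04] [439.42940793 -36.5524877  111.7713319 ]
[(0.7, [198.7, 184.5]), (0.6, [355.1, 181.0])] [(0.82, [358.8, 155.6])]
```

>>> jog_arm(
  moves=[
    [[0,0,0.01],[0,0,0]],
    [[0,0,0.02],[0,0,0]],
    [[0,0,0.03],[0,0,0]],
    [[0,0,0.04],[0,0,0]],
    [[0,0,0.04],[0,0,0]],
    [[0,0,0.04],[0,0,0]],
    [[0,0,0.04],[0,0,0]],
    [[0,0,0.04],[0,0,0]],
    [[0,0,0.04],[0,0,0]],
    [[0,0,0.04],[0,0,0]],
  ],
)

```text
clock: 17.0
tcp_pos: [439.5, -36.6, 108.3]
eef_rot: [0.0, -0.048, 0.999, -0.0]
contact_force: [-4.1, 0.4, 7.2]
grip_width: 0.5
grip_force: 4.0
```

```bash
python3 - <<'E'
from h import *
im=capture('side');o=observe();print(o['contact_force'],o['tcp_pos'])
for t in('hood','filter_pull','tab_fin'):
  print(t,[ (round(d['p'],2),d['location']) for d in recognise('side',t)])
w=capture('wrist');t=capture('top')
for tt in('hood','filter_pull','tab_fin','catch_pad'):
  print(tt,[ (round(d['p'],2),d['location']) for d in recognise('top',tt)])
h=np.zeros((600,800,3),np.uint8);h[:300,:400]=cv2.resize(im[90:240,240:440],None,fx=2,fy=2);h[300:,:400]=cv2.resize(t[90:240,220:420],None,fx=2,fy=2);h[:250,400:]=cv2.resize(w,(400,250));save(h,'pics/c2.png')
E
```

```text
[-3.03956331  1.39506593  7.83620228] [439.47622129 -36.57214883 108.29393223]
hood [(0.86, [393.9, 133.7])]
filter_pull [(0.57, [358.5, 179.5]), (0.56, [196.5, 184.7])]
tab_fin [(0.53, [340.8, 186.5]), (0.36, [394.0, 132.6])]
hood [(0.78, [316.4, 96.0])]
filter_pull [(0.7, [211.7, 275.2]), (0.53, [317.6, 96.4]), (0.3, [226.2, 139.1])]
tab_fin [(0.3, [419.9, 209.0])]
catch_pad []
```

View pics/c2.png

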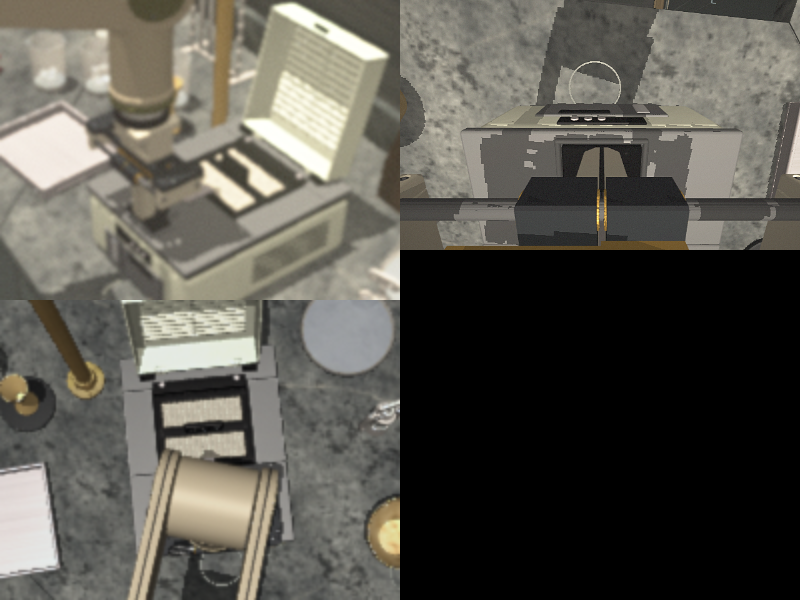

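>>> jog_arm(
  moves=[
    [[0,0,-0.1],[0,0,0]],
    [[0,0,-0.25],[0,0,0]],
    [[0,0,-0.4],[0,0,0]],
    [[-0.1,0,-0.55],[0,0,0]],
    [[-0.2,0,-0.7],[0,0,0]],
    [[-0.3,0,-0.8],[0,0,0]],
    [[-0.4,0,-0.9],[0,0,0]],
    [[-0.4,0,-0.95],[0,0,0]],
    [[-0.4,0,-0.95],[0,0,0]],
    [[-0.4,0,-0.95],[0,0,0]],
  ],
  gripper=0,
  newtons=30,
)

```text
clock: 18.75
tcp_pos: [478.8, -32.7, 202.5]
eef_rot: [-0.0, -0.048, 0.999, 0.0]
contact_force: [0.7, 0.2, 0.4]
grip_width: 46.3
grip_force: 0.0
```

```bash
python3 - <<'E'
from h import *
o=observe();im=capture('wrist');save(im,'pics/w5.png')
print(o['joint_pos'].round(2),o['tcp_pos'],o['contact_force'])
O=np.array([597,-23]);M=R.from_euler('z',5.5,degrees=True).as_matrix()[:2,:2]
loc=lambda P:(M.T@(P[:2]-O)).round(1)
for t,z in(('tab_fin',165),('filter_pull',159),('catch_pad',141)):
  for d in masks_of('wrist',t):
    c=max(cv2.findContours(d['region'].astype(np.uint8),0,2)[0],key=cv2.contourArea)
    pts=np.array([loc(at_z('wrist',p,z,o)) for p in c[:,0]],np.float32)
    print(t,d['p'],d['location'],loc(at_z('wrist',d['location'],z,o)),cv2.minAreaRect(pts))
h=np.zeros((500,800,3),np.uint8);h[:500]=cv2.resize(im,(800,500))
h[375:,600:]=cv2.resize(cv2.cvtColor(cv2.imread('pics/wrist0.png'),cv2.COLOR_BGR2RGB),(200,125));save(h,'pics/c3.png')
t=o['tcp_pos'];print(proj('wrist',[t,t+[0,0,24],t-[0,0,8],[517.4,-30.7,165],[607,-22,159]],o))
E
```

```text
[-0.17 -0.2   1.8  -0.    1.55 -1.84] [478.76320272 -32.65898602 202.45007864] [0.65175076 0.19038288 0.41901737]
tab_fin 0.72 [322.7, 253.2] [-85.1   0.7] ((-80.4802017211914, 0.009744644165039062), (22.109771728515625, 48.13340377807617), 89.26073455810547)
tab_fin 0.49 [324.6, 312.2] [-33.7   2.2] ((-52.68898010253906, 0.5249252319335938), (86.0011215209961, 45.07798385620117), 89.9322738647461)
filter_pull 0.65 [326.0, 315.1] [-26.5   3.3] ((-48.39312744140625, 0.5257339477539062), (88.40006256103516, 45.486289978027344), 89.9351806640625)
catch_pad 0.92 [322.1, 158.3] [-151.8    0.3] ((-150.8705291748047, 0.3247184753417969), (69.72663879394531, 34.43718338012695), 89.20288848876953)
catch_pad 0.59 [28.6, 117.7] [-181.8 -212.7] ((-176.45062255859375, -208.02825927734375), (51.77643585205078, 93.90267181396484), 74.2335205078125)
[[324.40389468 231.56059763]
 [324.65297121 249.26844123]
 [324.33275651 226.50310171]
 [321.72670044 259.36820951]
 [321.97530306 352.01596179]]
```

View pics/c3.png

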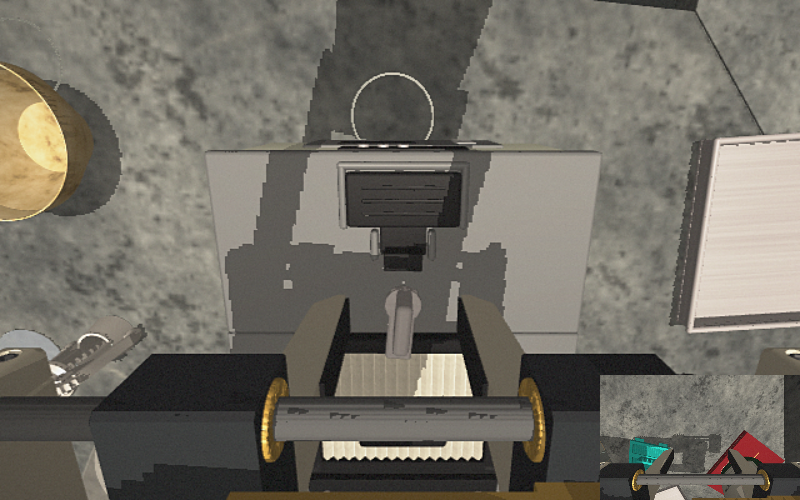

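>>> jog_arm(
  moves=[
    [[-0.15,-0.01,0],[0,0,0]],
    [[-0.3,-0.015,0.05],[0,0,0]],
    [[-0.386,-0.017,0.15],[0,0,0]],
    [[-0.386,-0.017,0.3],[0,0,0]],
    [[-0.386,-0.017,0.4],[0,0,0]],
    [[-0.386,-0.017,0.5],[0,0,0]],
    [[-0.386,-0.017,0.6],[0,0,0]],
    [[-0.386,-0.017,0.7],[0,0,0]],
    [[-0.386,-0.017,0.765],[0,0,0]],
    [[-0.386,-0.017,0.765],[0,0,0]],
  ],
)

```text
clock: 20.2
tcp_pos: [517.4, -30.6, 125.6]
eef_rot: [-0.001, -0.048, 0.999, 0.0]
contact_force: [-0.6, -0.9, -0.2]
grip_width: 46.7
grip_force: 0.0
```

>>> jog_arm(
  moves=[
    [[0,0,0],[0,0,0]],
    [[0,0,0],[0,0,0]],
    [[0,0,0],[0,0,0]],
    [[0,0,0],[0,0,0]],
    [[0,0,0],[0,0,0.05]],
    [[0,0,0],[0,0,0.12]],
    [[0,0,0],[0,0,0.2]],
    [[0,0,0],[0,0,0.3]],
    [[0,0,0],[0,0,0.4]],
    [[0,0,0],[0,0,0.5]],
  ],
  gripper=-1,
  newtons=15,
)

```text
clock: 21.45
tcp_pos: [517.6, -29.0, 126.4]
eef_rot: [-0.001, 0.34, 0.941, 0.001]
contact_force: [-1.6, 6.7, 2.3]
grip_width: 9.8
grip_force: 15.0
```

>>> jog_arm(
  moves=[
    [[0,0,0],[0,0,0.1]],
    [[0,0,0],[0,0,0.2]],
    [[0,0,0],[0,0,0.3]],
    [[0,0,0],[0,0,0.36]],
    [[0,0,0],[0,0,0.42]],
    [[0,0,0],[0,0,0.42]],
    [[0,0,0],[0,0,0.42]],
    [[0,0,0],[0,0,0.42]],
    [[0,0,0],[0,0,0.42]],
    [[0,0,0],[0,0,0.42]],
  ],
)

```text
clock: 22.7
tcp_pos: [517.9, -28.8, 126.4]
eef_rot: [-0.001, 0.624, 0.781, 0.001]
contact_force: [0.3, 7.2, 2.0]
grip_width: 9.6
grip_force: 15.0
```

>>> jog_arm(
  moves=[
    [[0,0,0],[0,0,0]],
    [[0,0,0],[0,0,0]],
    [[0,0,0],[0,0,0]],
    [[0,0,-0.1],[0,0,0]],
    [[0,0,-0.25],[0,0,0]],
    [[0,0,-0.4],[0,0,0]],
    [[0,0,-0.55],[0,0,-0.1]],
    [[0,0,-0.65],[0,0,-0.2]],
    [[0,0,-0.75],[0,0,-0.3]],
    [[0,0,-0.75],[0,0,-0.4]],
  ],
  gripper=-0.4,
)

```text
clock: 23.95
tcp_pos: [518.8, -30.8, 203.8]
eef_rot: [0.002, 0.35, 0.937, 0.0]
contact_force: [0.2, 0.5, 0.4]
grip_width: 27.7
grip_force: 0.0
```

```bash
python3 - <<'E'
from h import *
o=observe();print(o['joint_pos'].round(2),o['tcp_pos'],o['eef_rot'],o['contact_force'])
E
```

```text
[-0.16 -0.1   1.7  -0.    1.53 -1.01] [518.8442879  -30.83092107 203.76211231] [1.60280226e-03 3.49938510e-01 9.36771249e-01 3.11942779e-04] [0.20744922 0.53204912 0.38487346]
```

>>> jog_arm(
  moves=[
    [[-0.04,0.045,0],[0,0,-0.07]],
    [[-0.08,0.09,0],[0,0,-0.14]],
    [[-0.12,0.135,0],[0,0,-0.21]],
    [[-0.17,0.18,0],[0,0,-0.28]],
    [[-0.22,0.225,0],[0,0,-0.35]],
    [[-0.26,0.27,0],[0,0,-0.42]],
    [[-0.3,0.315,0],[0,0,-0.49]],
    [[-0.344,0.363,0],[0,0,-0.52]],
    [[-0.344,0.363,0],[0,0,-0.52]],
    [[-0.344,0.363,0],[0,0,-0.52]],
  ],
  gripper=1,
)

```text
clock: 25.2
tcp_pos: [567.6, -26.1, 201.8]
eef_rot: [0.0, -0.048, 0.999, -0.0]
contact_force: [-0.4, 0.2, -0.6]
grip_width: 92.9
grip_force: 0.0
```

```bash
python3 - <<'E'
from h import *
o=observe();im=capture('wrist');save(im,'pics/w6.png')
print(o['joint_pos'].round(2),o['tcp_pos'],o['eef_rot'])
O=np.array([597,-23]);M=R.from_euler('z',5.5,degrees=True).as_matrix()[:2,:2]
loc=lambda P:(M.T@(P[:2]-O)).round(1)
print(loc(o['tcp_pos']))
for t,z in(('tab_fin',165),('filter_pull',159),('filter_middle',127)):
  for d in masks_of('wrist',t):
    c=max(cv2.findContours(d['region'].astype(np.uint8),0,2)[0],key=cv2.contourArea)
    pts=np.array([loc(at_z('wrist',p,z,o)) for p in c[:,0]],np.float32)
    print(t,round(d['p'],2),d['location'],loc(at_z('wrist',d['location'],z,o)),cv2.minAreaRect(pts))
save(cv2.resize(im,(800,500)),'pics/c4.png')
E
```

```text
[-0.14  0.04  1.57 -0.    1.53 -1.8 ] [567.61611726 -26.09260739 201.81839655] [ 2.21591783e-04 -4.77510286e-02  9.98859242e-01 -6.89864633e-05]
[-29.5  -0.3]
tab_fin 0.78 [310.7, 136.2] [-82.3  -9.2] ((-80.8853988647461, -11.916929244995117), (21.606855392456055, 49.00611877441406), 7.125016689300537)
filter_pull 0.7 [322.7, 236.5] [-7.  -1.3] ((-4.504737854003906, -0.09590911865234375), (130.95652770996094, 106.94705200195312), 89.92430877685547)
filter_pull 0.62 [323.8, 116.9] [-94.4  -0.4] ((-74.04933166503906, -0.11322784423828125), (216.3619384765625, 180.00302124023438), 89.86581420898438)
filter_middle 0.55 [323.5, 234.2] [ 5.2 -0.6] ((10.24612808227539, 0.07469940185546875), (148.96475219726562, 121.61884307861328), 89.88799285888672)
```

View pics/c4.png

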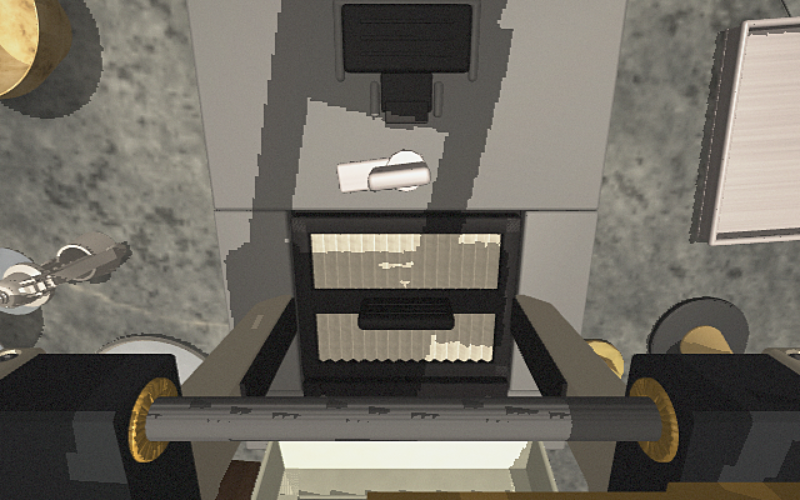

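>>> jog_arm(
  moves=[
    [[-0.13,0,0.1],[0,0,0]],
    [[-0.26,0,0.2],[0,0,0]],
    [[-0.36,0,0.35],[0,0,0]],
    [[-0.395,0.003,0.5],[0,0,0]],
    [[-0.395,0.003,0.65],[0,0,0]],
    [[-0.395,0.003,0.75],[0,0,0]],
    [[-0.395,0.003,0.83],[0,0,0]],
    [[-0.395,0.003,0.9],[0,0,0]],
    [[-0.395,0.003,0.94],[0,0,0]],
    [[-0.395,0.003,0.94],[0,0,0]],
  ],
)

```text
clock: 26.65
tcp_pos: [606.8, -21.9, 107.1]
eef_rot: [-0.0, -0.048, 0.999, 0.0]
contact_force: [-0.3, 0.4, 0.4]
grip_width: 93.0
grip_force: 0.0
```

```bash
python3 - <<'E'
from h import *
o=observe();print(o['tcp_pos'],o['contact_force'])
O=np.array([597,-23]);M=R.from_euler('z',5.5,degrees=True).as_matrix()[:2,:2]
print(M.T@(o['tcp_pos'][:2]-O))
E
```

```text
[606.78323923 -21.92213512 107.08395328] [-0.32205614  0.4408683   0.39180974]
[9.84150791 0.13522068]
```

>>> jog_arm(
  moves=[
    [[0,0,0],[0,0,0]],
    [[0,0,0],[0,0,0]],
    [[0,0,0],[0,0,0]],
    [[0,0,0],[0,0,0]],
    [[0,0,0],[0,0,0]],
    [[0,0,0],[0,0,0]],
    [[0,0,0],[0,0,0]],
    [[0,0,0],[0,0,0]],
    [[0,0,0],[0,0,0]],
    [[0,0,0],[0,0,0]],
  ],
  gripper=-1,
  newtons=40,
)

```text
clock: 27.9
tcp_pos: [607.0, -21.9, 107.4]
eef_rot: [0.0, -0.048, 0.999, 0.0]
contact_force: [-1.1, 1.0, 3.0]
grip_width: 59.8
grip_force: 40.0
```

>>> jog_arm(
  moves=[
    [[0,0,-0.016],[0,0.015,0]],
    [[0,0,-0.033],[0,0.03,0]],
    [[0,0,-0.05],[0,0.045,0]],
    [[0,0,-0.067],[0,0.06,0]],
    [[0,0,-0.083],[0,0.075,0]],
    [[0,0,-0.1],[0,0.09,0]],
    [[0,0,-0.121],[0,0.108,0]],
    [[0,0,-0.142],[0,0.127,0]],
    [[0,0,-0.142],[0,0.127,0]],
    [[0,0,-0.142],[0,0.127,0]],
  ],
)

```text
clock: 29.15
tcp_pos: [607.2, -21.9, 121.4]
eef_rot: [-0.099, -0.048, 0.994, -0.005]
contact_force: [0.2, -0.2, 0.5]
grip_width: 60.0
grip_force: 40.0
```

```bash
python3 - <<'E'
from h import *
o=observe();print(o['tcp_pos'],o['contact_force'],o['wrist_torque'])
im=capture('wrist');save(im,'pics/w7.png')
for t in('filter_pull','filter_middle'):
  for d in masks_of('wrist',t):
    c=max(cv2.findContours(d['region'].astype(np.uint8),0,2)[0],key=cv2.contourArea)
    print(t,round(d['p'],2),d['location'],cv2.boundingRect(c), np.round(cv2.approxPolyDP(c,8,True)[:,0]).tolist())
# predicted filter corners if rigid with tool: relative to tool at grasp (tcp local 9.8,0.1,107)
q=o['eef_rot'];Rt=R.from_quat([q[1],q[2],q[3],q[0]])
def P(fx,fy,fz): # filter coords about filter_middle at (10,0,120)
  tl=np.array([-(fx+0.2),fy-.1,-(fz+120-107)]); return o['tcp_pos']+Rt.apply(tl)
C=[P(x,y,7) for x,y in((-60,75),(-60,-75),(60,-75),(60,75))]+[P(-60,75,-7)]
print(np.round(C),proj('wrist',C,o).round())
O=np.array([597,-23]);M=R.from_euler('z',5.5,degrees=True).as_matrix()[:2,:2]
W=[[*(O+M@[10+x,y]),127] for x,y in((-60,75),(-60,-75),(60,-75),(60,75))]
print('if unmoved',proj('wrist',W,o).round())
E
```

```text
[607.19200827 -21.94772098 121.36421678] [ 0.1858243  -0.18305954  0.53498232] [ 0.07324172 -0.46238339 -0.06506917]
filter_pull 0.56 [323.7, 209.6] (176, 137, 294, 180) [[177, 142], [193, 280], [207, 285], [238, 241], [267, 240], [254, 315], [391, 315], [376, 247], [384, 235], [407, 241], [440, 286], [451, 281], [466, 140]]
filter_middle 0.61 [320.0, 210.7] (176, 137, 293, 180) [[468, 142], [178, 141], [193, 281], [205, 286], [237, 242], [262, 235], [254, 316], [392, 315], [378, 239], [405, 240], [440, 286], [452, 280]]
[[ 546.   47.  153.]
 [ 560. -102.  153.]
 [ 677.  -91.  129.]
 [ 663.   59.  129.]
 [ 543.   47.  139.]] [[475. 137.]
 [174. 137.]
 [200. 337.]
 [448. 336.]
 [463. 133.]]
if unmoved [[455. 130.]
 [193. 130.]
 [201. 330.]
 [447. 330.]]
```

>>> jog_arm(
  moves=[
    [[0.003,0,-0.017],[0,0.016,0]],
    [[0.007,0,-0.034],[0,0.032,0]],
    [[0.037,0,-0.028],[0,0.032,0]],
    [[0.067,0,-0.022],[0,0.032,0]],
    [[0.097,0,-0.016],[0,0.032,0]],
    [[0.127,0,-0.01],[0,0.032,0]],
    [[0.157,0,-0.004],[0,0.032,0]],
    [[0.187,0,0.002],[0,0.032,0]],
    [[0.187,0,0.002],[0,0.032,0]],
    [[0.187,0,0.002],[0,0.032,0]],
  ],
)

```text
clock: 30.55
tcp_pos: [588.2, -23.8, 125.0]
eef_rot: [-0.125, -0.048, 0.991, -0.006]
contact_force: [-1.9, -0.1, 3.7]
grip_width: 60.2
grip_force: 40.0
```

```bash
python3 - <<'E'
from h import *
o=observe();print(o['tcp_pos'],o['contact_force'],o['wrist_torque'],o['grip_width'])
im=capture('wrist');save(im,'pics/w8.png')
for t in('filter_middle',):
  for d in masks_of('wrist',t):
    c=max(cv2.findContours(d['region'].astype(np.uint8),0,2)[0],key=cv2.contourArea)
    print(t,round(d['p'],2),d['location'],cv2.boundingRect(c), np.round(cv2.approxPolyDP(c,8,True)[:,0]).tolist())
O=np.array([597,-23]);M=R.from_euler('z',5.5,degrees=True).as_matrix()[:2,:2]
W=[[*(O+M@[10+x,y]),127] for x,y in((-60,75),(-60,-75),(60,-75),(60,75))]
print('if unmoved',proj('wrist',W,o).round())
E
```

```text
[588.15500317 -23.77495986 125.02998952] [-1.94366901 -0.1017096   3.65918391] [0.09932253 0.17582161 0.02639416] 60.16079616921228
filter_middle 0.8 [322.0, 211.4] (176, 136, 293, 182) [[177, 142], [193, 281], [205, 286], [238, 242], [267, 241], [254, 316], [391, 315], [383, 236], [408, 242], [439, 286], [452, 281], [466, 141]]
filter_middle 0.56 [329.9, 101.3] (115, 0, 421, 283) [[115, 0], [123, 281], [193, 281], [175, 142], [466, 139], [453, 281], [526, 280], [535, 0]]
if unmoved [[450. 163.]
 [198. 164.]
 [202. 360.]
 [446. 359.]]
```

>>> jog_arm(
  moves=[
    [[0.012,0,-0.048],[0,0,0]],
    [[0.03,0,-0.12],[0,0,0]],
    [[0.06,0,-0.24],[0,0,0]],
    [[0.09,0,-0.36],[0,0,0]],
    [[0.12,0,-0.48],[0,0,0]],
    [[0.15,0,-0.6],[0,-0.04,0]],
    [[0.185,0,-0.727],[0,-0.08,0]],
    [[0.185,0,-0.727],[0,-0.12,0]],
    [[0.185,0,-0.727],[0,-0.159,0]],
    [[0.185,0,-0.727],[0,-0.159,0]],
  ],
)

```text
clock: 31.9
tcp_pos: [588.2, -23.9, 201.2]
eef_rot: [0.001, -0.048, 0.999, -0.0]
contact_force: [-0.3, -1.2, -1.2]
grip_width: 59.7
grip_force: 40.0
```

```bash
python3 - <<'E'
from h import *
o=observe();print(o['tcp_pos'],o['eef_rot'],o['contact_force'],o['wrist_torque'],o['grip_width'])
im=capture('wrist')
for d in masks_of('wrist','filter_middle')[:2]:
    c=max(cv2.findContours(d['region'].astype(np.uint8),0,2)[0],key=cv2.contourArea)
    print(round(d['p'],2),d['location'],cv2.boundingRect(c))
t=capture('top');save(t,'pics/t8.png')
for n in('top','side'):
  if n=='side':capture('side')
  for d in masks_of(n,'tray')[:2]:
    c=max(cv2.findContours(d['region'].astype(np.uint8),0,2)[0],key=cv2.contourArea)
    pts=np.array([at_z(n,p,25)[:2] for p in c[:,0]],np.float32)
    print(n,round(d['p'],2),d['location'],at_z(n,d['location'],10).round(1),cv2.minAreaRect(pts))
E
```

```text
[588.20123857 -23.85399992 201.20473253] [ 5.75829811e-04 -4.81413034e-02  9.98840360e-01 -1.34383220e-04] [-0.2539852  -1.16130833 -1.2085826 ] [ 0.08104833 -0.02451494 -0.02022586] 59.67550677130987
0.88 [319.5, 210.2] (176, 137, 294, 181)
top 0.87 [214.5, 203.0] [462.7 348.9  10. ] ((464.78955078125, 338.7149353027344), (190.09619140625, 211.14234924316406), 9.447179794311523)
top 0.37 [325.1, 184.9] [525.1 -31.7  10. ] ((534.6067504882812, -36.543006896972656), (44.20729446411133, 24.047691345214844), 89.92897033691406)
side 0.67 [267.0, 161.7] [470.  349.6  10. ] ((460.9234313964844, 326.83319091796875), (206.016357421875, 236.46168518066406), 9.992390632629395)
side 0.5 [350.7, 159.9] [737.6 202.8  10. ] ((746.035888671875, 195.54562377929688), (168.6063232421875, 201.24977111816406), 6.408596038818359)
```

```bash
python3 - <<'E'
from h import *
from scipy.optimize import least_squares
o=observe();im=capture('wrist')
d=masks_of('wrist','filter_middle')[0]
c=max(cv2.findContours(d['region'].astype(np.uint8),0,2)[0],key=cv2.contourArea)[:,0]
l=np.array([c[(c[:,1]<200)&(c[:,0]<322)][np.argmin((c[(c[:,1]<200)&(c[:,0]<322)]@[1,1]))],c[np.argmin(c@[-1,1])]]);print(l)
# left side edge lower corner = finger-limited
q=o['eef_rot'];Rt=R.from_quat([q[1],q[2],q[3],q[0]])
piv=np.array([0,0,16+23.]) # rib region where gripped, above filter_middle (tips ~131..151)
def P(v,phi,dx,dz):
  v=R.from_euler('y',phi).apply(np.array(v,float)-[0,0,21])+[dx,0,21+dz]
  return o['tcp_pos']+Rt.apply([-(v[0]+.2),v[1]-.1,-(v[2]+13)])
print(proj('wrist',[P((x,y,z),0,0,0) for x,y,z in((-60,-75,7),(-60,75,7),(-60,-75,-7),(-60,75,-7))],o).round(1))
for phi in(0,-.03,-.06,-.09,-.12):
  print(phi,proj('wrist',[P((x,y,7),phi,0,0) for x,y in((-60,-75),(-60,75),(0,75),(-60,0),(-5,30))],o).round(1).tolist())
for y in(145,160,180,200,220,240,260):
  xs=c[c[:,1]==y][:,0];print(y,xs.min(),xs.max())
save(im,'pics/w9.png')
E
```

```text
[[178 140]
 [469 143]]
[[174.1 137.1]
 [474.9 136.6]
 [185.  133.6]
 [463.7 133.2]]
0 [[174.1, 137.1], [474.9, 136.6], [460.5, 246.2], [324.5, 136.8], [379.3, 238.0]]
-0.03 [[175.7, 137.5], [473.3, 137.1], [460.4, 246.9], [324.4, 137.3], [379.2, 238.6]]
-0.06 [[177.3, 138.0], [471.6, 137.6], [460.3, 247.6], [324.4, 137.8], [379.1, 239.2]]
-0.09 [[178.8, 138.6], [470.1, 138.2], [460.3, 248.3], [324.4, 138.4], [379.1, 239.8]]
-0.12 [[180.3, 139.3], [468.5, 138.9], [460.2, 249.0], [324.4, 139.1], [379.0, 240.5]]Traceback (most recent call last):
  File "<stdin>", line 17, in <module>
    return umr_minimum(a, axis, None, out, keepdims, initial, where)
ValueError: zero-size array to reduction operation minimum which has no identity
```

>>> jog_arm(
  moves=[
    [[0.02,0.06,0],[0,0,0]],
    [[0.04,0.15,0],[0,0,0]],
    [[0.06,0.25,0],[0,0,0]],
    [[0.09,0.36,0],[0,0,0]],
    [[0.11,0.47,0],[0,0,0]],
    [[0.14,0.58,0],[0,0,0]],
    [[0.17,0.69,0],[0,0,0]],
    [[0.19,0.8,0],[0,0,0]],
    [[0.21,0.87,0],[0,0,0]],
    [[0.23,0.93,0],[0,0,0]],
  ],
)

```text
clock: 33.55
tcp_pos: [556.6, 67.1, 200.0]
eef_rot: [-0.0, -0.048, 0.999, -0.0]
contact_force: [-0.4, 0.4, -1.6]
grip_width: 59.7
grip_force: 40.0
```

>>> jog_arm(
  moves=[
    [[0.02,0.09,0],[0,0,0]],
    [[0.04,0.18,0],[0,0,0]],
    [[0.07,0.27,0],[0,0,0]],
    [[0.09,0.37,0],[0,0,0]],
    [[0.11,0.46,0],[0,0,0]],
    [[0.14,0.56,0],[0,0,0]],
    [[0.16,0.65,0],[0,0,0]],
    [[0.18,0.74,0],[0,0,0]],
    [[0.21,0.84,0],[0,0,0]],
    [[0.23,0.93,0],[0,0,0]],
  ],
)

```text
clock: 34.8
tcp_pos: [524.7, 157.6, 200.0]
eef_rot: [0.0, -0.048, 0.999, 0.0]
contact_force: [0.4, 0.3, -1.0]
grip_width: 59.6
grip_force: 40.0
```

>>> jog_arm(
  moves=[
    [[0.02,0.09,0],[0,0,0]],
    [[0.04,0.18,0],[0,0,-0.005]],
    [[0.07,0.27,0],[0,0,-0.01]],
    [[0.09,0.37,0],[0,0,-0.015]],
    [[0.11,0.46,0.05],[0,0,-0.02]],
    [[0.14,0.56,0.1],[0,0,-0.025]],
    [[0.16,0.65,0.15],[0,0,-0.03]],
    [[0.18,0.74,0.2],[0,0,-0.035]],
    [[0.21,0.84,0.25],[0,0,-0.041]],
    [[0.23,0.93,0.3],[0,0,-0.041]],
  ],
)

```text
clock: 36.05
tcp_pos: [492.8, 248.0, 169.6]
eef_rot: [-0.0, -0.081, 0.997, 0.0]
contact_force: [-0.1, 0.4, -1.2]
grip_width: 59.7
grip_force: 40.0
```

```bash
python3 - <<'E'
from h import *
o=observe();print(o['tcp_pos'],o['eef_rot'],o['contact_force'],o['grip_width'])
q=o['eef_rot'];Rt=R.from_quat([q[1],q[2],q[3],q[0]]).as_matrix()
im=capture('wrist');save(im,'pics/w10.png')
for d in masks_of('wrist','tray')[:1]:
    c=max(cv2.findContours(d['region'].astype(np.uint8),0,2)[0],key=cv2.contourArea)
    ap=cv2.approxPolyDP(c,8,True)[:,0]
    print(round(d['p'],2),ap.tolist(),[at_z('wrist',p,25,o)[:2].round(1).tolist() for p in ap])
t=np.array([462,338,o['tcp_pos'][2]]);print('tool d',Rt.T@(t-o['tcp_pos']),'yaw',np.degrees(np.arctan2(-Rt[1,0],-Rt[0,0])))
E
```

```text
[492.76742146 247.97656122 169.60984363] [-4.12034138e-05 -8.05717448e-02  9.96748811e-01  1.25302645e-05] [-0.11164306  0.39018002 -1.20715987] 59.73057177322385
0.77 [[316, 67], [316, 138], [468, 141], [457, 245], [506, 245], [532, 65]] [[392.7, 224.5], [457.2, 234.6], [436.3, 382.8], [546.9, 403.1], [538.4, 455.5], [359.2, 421.2]]
tool d [1.59084219e+01 9.37964597e+01 4.24030206e-03] yaw 9.242860867899646
```

>>> jog_arm(
  moves=[
    [[0.02,0.09,0.04],[0,0,0]],
    [[0.04,0.18,0.1],[0,0,0]],
    [[0.06,0.27,0.17],[0,0,0]],
    [[0.08,0.37,0.24],[0,0,0]],
    [[0.1,0.47,0.31],[0,0,0]],
    [[0.12,0.57,0.38],[0,0,0]],
    [[0.13,0.67,0.45],[0,0,0]],
    [[0.14,0.77,0.52],[0,0,0]],
    [[0.15,0.87,0.6],[0,0,0]],
    [[0.16,0.94,0.7],[0,0,0]],
  ],
)

```text
clock: 37.4
tcp_pos: [462.1, 338.3, 99.5]
eef_rot: [0.0, -0.081, 0.997, 0.0]
contact_force: [0.6, 0.3, -2.1]
grip_width: 59.8
grip_force: 40.0
```

```bash
python3 - <<'E'
from h import *
o=observe();print(o['tcp_pos'],o['contact_force'])
im=capture('wrist');save(im,'pics/w11.png');g=cv2.cvtColor(im,cv2.COLOR_RGB2GRAY)
for d in masks_of('wrist','tray')[:1]:
    c=max(cv2.findContours(d['region'].astype(np.uint8),0,2)[0],key=cv2.contourArea)
    ap=cv2.approxPolyDP(c,6,True)[:,0]
    print(round(d['p'],2),ap.tolist(),[at_z('wrist',p,25,o)[:2].round(1).tolist() for p in ap])
d=masks_of('wrist','filter_middle')[0];c=max(cv2.findContours(d['region'].astype(np.uint8),0,2)[0],key=cv2.contourArea);print(cv2.boundingRect(c))
y=R.from_euler('z',9.2,degrees=True).as_matrix()[:2,:2]
W=[[*(np.array([464,338])+y@[a,b]),25] for a,b in((-90,100),(-90,-100),(90,-100),(90,100))]
print(proj('wrist',W,o).round())
E
```

```text
[462.13371114 338.27505217  99.50252644] [ 0.60337386  0.28286561 -2.07875673]
0.74 [[461, 85], [187, 88], [193, 137], [454, 137]] [[361.3, 424.9], [395.8, 224.2], [431.6, 230.3], [399.3, 430.3]]
(176, 137, 293, 181)
[[458.  81.]
 [188.  82.]
 [212. 293.]
 [435. 293.]]
```

>>> jog_arm(
  moves=[
    [[-0.01,0,0.06],[0,0.005,0]],
    [[-0.02,0,0.15],[0,0.01,0]],
    [[-0.03,0,0.27],[0,0.015,0]],
    [[-0.04,0,0.39],[0,0.02,0]],
    [[-0.04,0,0.51],[0,0.025,0]],
    [[-0.04,0,0.62],[0,0.025,0]],
    [[-0.04,0,0.72],[0,0.025,0]],
    [[-0.04,0,0.81],[0,0.025,0]],
    [[-0.04,0,0.87],[0,0.025,0]],
    [[-0.04,0,0.91],[0,0.025,0]],
  ],
)

```text
clock: 38.8
tcp_pos: [466.1, 338.2, 8.7]
eef_rot: [-0.02, -0.08, 0.997, -0.002]
contact_force: [0.1, 1.0, -0.9]
grip_width: 59.7
grip_force: 40.0
```

>>> jog_arm(
  moves=[
    [[0,0,0.01],[0,0,0]],
    [[0,0,0.02],[0,0,0]],
    [[0,0,0.03],[0,0,0]],
    [[0,0,0.04],[0,0,0]],
    [[0,0,0.05],[0,0,0]],
    [[0,0,0.06],[0,0,0]],
    [[0,0,0.07],[0,0,0]],
    [[0,0,0.07],[0,0,0]],
    [[0,0,0.07],[0,0,0]],
    [[0,0,0.07],[0,0,0]],
  ],
)

```text
clock: 40.05
tcp_pos: [465.9, 338.2, 2.0]
eef_rot: [-0.02, -0.08, 0.997, -0.002]
contact_force: [0.1, -0.2, -1.3]
grip_width: 59.6
grip_force: 40.0
```

```bash
python3 - <<'E'
from h import *
F=[];T=[]
for i in range(4):
  capture('wrist');o=observe();F.append(o['contact_force']);T.append(o['wrist_torque'])
print(o['tcp_pos'],np.mean(F,0),np.mean(T,0))
E
```

```text
[465.88758976 338.12603983   1.99339577] [ 0.05781763  0.12254302 -1.20346112] [ 0.03564403 -0.03643105 -0.02127714]
```

>>> jog_arm(
  moves=[
    [[0,0,0.006],[0,0,0]],
    [[0,0,0.012],[0,0,0]],
    [[0,0,0.018],[0,0,0]],
    [[0,0,0.024],[0,0,0]],
    [[0,0,0.03],[0,0,0]],
    [[0,0,0.036],[0,0,0]],
    [[0,0,0.042],[0,0,0]],
    [[0,0,0.045],[0,0,0]],
    [[0,0,0.045],[0,0,0]],
    [[0,0,0.045],[0,0,0]],
  ],
)

```text
clock: 41.5
tcp_pos: [465.9, 338.5, -1.6]
eef_rot: [-0.019, -0.08, 0.997, -0.001]
contact_force: [-5.2, -1.5, 7.5]
grip_width: 59.7
grip_force: 40.0
```

```bash
python3 - <<'E'
from h import *
F=[];T=[]
for i in range(4):
  capture('wrist');o=observe();F.append(o['contact_force']);T.append(o['wrist_torque'])
print(o['tcp_pos'],np.mean(F,0),np.mean(T,0))
E
```

```text
[465.93409966 338.47145569  -1.56843299] [-4.33687705 -1.71279163  7.62080381] [-0.19931165  0.3495116  -0.00312465]
```

>>> jog_arm(
  moves=[
    [[0,0,0],[0,0,0]],
    [[0,0,0],[0,0,0]],
    [[0,0,0],[0,0,0]],
    [[0,0,0],[0,0,0]],
    [[0,0,0],[0,0,0]],
    [[0,0,0],[0,0,0]],
    [[0,0,0],[0,0,0]],
    [[0,0,0],[0,0,0]],
    [[0,0,0],[0,0,0]],
    [[0,0,0],[0,0,0]],
  ],
  gripper=-1,
  newtons=4,
)

```text
clock: 42.95
tcp_pos: [465.7, 338.0, -2.6]
eef_rot: [-0.02, -0.08, 0.997, -0.002]
contact_force: [-0.5, -0.2, -1.3]
grip_width: 59.7
grip_force: 4.0
```

>>> jog_arm(
  moves=[
    [[0,0,0],[0,0,0]],
    [[0,0,0],[0,0,0]],
    [[0,0,0],[0,0,0]],
    [[0,0,0],[0,0,0]],
    [[0,0,0],[0,0,0]],
    [[0,0,-0.02],[0,0,0]],
    [[0,0,-0.05],[0,0,0]],
    [[0,0,-0.1],[0,0,0]],
    [[0,0,-0.17],[0,0,0]],
    [[0,0,-0.25],[0,0,0]],
  ],
  gripper=0.9,
)

```text
clock: 44.2
tcp_pos: [466.8, 338.3, 23.1]
eef_rot: [-0.019, -0.08, 0.997, -0.002]
contact_force: [0.3, 0.8, -0.7]
grip_width: 88.5
grip_force: 0.0
```

>>> jog_arm(
  moves=[
    [[0,0,-0.07],[0,0,0]],
    [[0,0,-0.15],[0,0,0]],
    [[0,0,-0.25],[0,0,0]],
    [[0,0,-0.36],[0,0,0]],
    [[0,0,-0.48],[0,0,0]],
    [[0,0,-0.6],[0,0,0]],
    [[0,0,-0.72],[0,0,0]],
    [[0,0,-0.85],[0,0,0]],
    [[0,0,-0.95],[0,0,0]],
    [[0,0,-1],[0,0,0]],
  ],
)

```text
clock: 45.45
tcp_pos: [470.9, 339.1, 123.3]
eef_rot: [-0.019, -0.08, 0.997, -0.001]
contact_force: [-0.6, 0.3, -0.2]
grip_width: 88.3
grip_force: 0.0
```

```bash
python3 - <<'E'
from h import *
o=observe();print(o['tcp_pos'],o['contact_force'],o['grip_width'])
y=R.from_euler('z',9.2,degrees=True).as_matrix()[:2,:2];Cn=np.array([467,339])
im=capture('wrist');save(im,'pics/w12.png')
for t,z in(('filter_middle',17),('tray',25)):
  for d in masks_of('wrist',t)[:2]:
    c=max(cv2.findContours(d['region'].astype(np.uint8),0,2)[0],key=cv2.contourArea)
    ap=cv2.approxPolyDP(c,5,True)[:,0]
    L=np.array([y.T@(at_z('wrist',p,z,o)[:2]-Cn) for p in ap])
    print(t,round(d['p'],2),np.c_[ap,L.round(1)].tolist())
for n in('top','side'):
  capture(n)
  for t in('filter_pull','hood','tab_fin','jigger','gold_bowl'): print(n,t,[(round(d['p'],2),d['location']) for d in recognise(n,t)][:3])
E
```

```text
[470.89011993 339.07974304 123.30462845] [-0.58325086  0.31538496 -0.21436708] 88.3311417277726
filter_middle 0.62 [[237.0, 121.0, -57.0, -75.5], [246.0, 247.0, 60.6, -74.8], [261.0, 253.0, 66.8, -60.8], [348.0, 247.0, 60.7, 22.6], [376.0, 254.0, 68.0, 49.6], [399.0, 247.0, 60.7, 71.2], [406.0, 120.0, -57.7, 70.4]]
top filter_pull [(0.62, [230.3, 204.2])]
top hood [(0.72, [317.2, 97.6])]
top tab_fin []
top jigger [(0.56, [226.2, 138.2])]
top gold_bowl [(0.89, [422.5, 205.7])]
side filter_pull [(0.87, [199.0, 181.0]), (0.78, [264.6, 165.0])]
side hood [(0.86, [396.6, 134.0])]
side tab_fin [(0.69, [338.7, 187.5]), (0.28, [264.4, 165.2])]
side jigger [(0.81, [326.4, 141.8])]
side gold_bowl [(0.62, [376.2, 287.3])]
```

```bash
python3 -c "
from plant import *
print(sign_off())"
```

```text
the job is handed in; nothing more can be done
None
```

The job is handed in at about 46 s of the 64 s allowed: the hood sprang open untouched and is standing up, the tab is turned about 1.44 rad aside, and the filter lies flat, rib up, within about 3 mm of the tray's centre.

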